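# Knock a stuck bush out of its nest block over the knockout rod

## Robot

A 6-joint arm with a two-finger parallel gripper is mounted at the origin on a cart in front of the work surface, level with it; the furniture and walls round the work are solid. World frame = base frame: x ahead of the robot, y to its left, z up, the work surface at z = 0. Lengths are in mm, angles in rad, forces in N, time in s.
With the tool pointing down it reaches from about 275 to 1000 mm from the base axis. Payload 8.4 kg.
Tool frame: the origin (TCP) lies at the very end of the fingers, on their centre line; the grasp point (between the pads) lies 19 mm behind it; x points along the fingers, y is the direction in which the jaws open and shut, and the axes are right-handed (so a half turn about x gives the same grasp; the last joint's range is limited). The gripper opens to 85 mm and grips with 20 to 120 N. Pads are 22 mm wide; open, the fingers measure 114 mm over their backs; the gripper's body (76 mm by 85 mm) begins 54 mm behind the grasp point. The pads swing forward as they close: fully open they stand 13 mm farther back than shut.
Start: joints at [1.223, 0.353, 1.633, -0, 1.155, -0.002], TCP at [211.842, 588.006, 196.481] pointing down, gripper open.
Joint ranges: [-2.63, 2.63], [-0.92, 2.1], [0.06, 2.66], [-1.3, 4.44], [0, 2.69], [-3.02, 3.02]. Speed limits (rad/s): [2.22, 2.22, 2.79, 3.14, 3.14, 3.14].

## Interface

Orientations are given as [roll, pitch, yaw] about the fixed x, y, z axes, in that order (R = Rz(yaw) Ry(pitch) Rx(roll)).
In Python, from rig import r, grab_frame, camera_params, sign_off gives the robot as it stands.
- The arm moves only by the tool drive_tool, never from a script. Its argument "rows" is one flat list of numbers, 7 for each row, row after row: the shift along the tool's x, y, z in mm, then the turn, a rotation vector about the tool's x, y, z in degrees, then the opening in per cent of the stroke, from 0 (shut) to 100 (fully open). In form: [x, y, z, rx, ry, rz, fingers, x, y, z, rx, ry, rz, fingers, ...]. A call has 1 to 10 rows; each row is the pose to reach, as a shift and turn from the pose measured when the call began, along the tool's axes at that moment; what a row does not reach only later rows make up. A row lasts 1/8 s, in which the tool goes at most 62.5 mm and 10.7 degrees, less where a joint would pass 70% of its speed; a pose out of reach is approached as far as the arm can. A call with a gripper value outside its range is refused whole. The fingers move at their own pace and stop on an object; "newtons" is the grip in N (left out, the last holds). Time passes only in rows, so rows that repeat a pose let the fingers close. It gives the time, the measured TCP pose, the force and the opening at its end, in the units of the state.
- r.sense(): the state, without advancing time (a new reading comes with each control period).
- grab_frame(name): name is "scene" or "side" or "wrist"; returns the picture (480x640x3 uint8, red, green, blue); there is no depth.
- camera_params(name): a dict with "vertical_fov" (degrees; the focal length in pixels is half the picture's height over the tangent of half this angle, whatever the lens; pixels are square), "cx", "cy" (the principal point, pixels), "k1" (the pictures are not rectified: a ray, as slopes to the right and down, at radius r is drawn at 1 + k1 r^2 times it, then the intrinsics apply), "pose" (4x4, takes a point from camera to world coordinates); the wrist camera has in their place "tool_from_camera" (4x4, takes a point from camera to tool coordinates, whose origin is the TCP and whose axes are the tool frame's). Camera axes: x right, y down, z forward; pixel columns grow to the right and rows downward; lengths in mm; the calibration is good to about 2 mm. A picture is of the moment at which its call begins: read the wrist's pose just before it. camera_params takes no time and is no camera call.
- sign_off(): hands the job in, once; it reports no verdict.
The state is a dict: "clock": time; "qpos": joint angles; "qvel": joint speeds; "joint_efforts": joint torques, N m; "eef_pos": TCP position; "tcp_rot": TCP orientation; "contact_force": force on the tool from outside, world axes, zero at the start; "wrist_torque": the same for the moment, N m; "opening": opening from 0.0 (shut) to 1.0 (fully open).
Only numpy, scipy, OpenCV 4.12 (cv2) and the standard library are available. Lean on these libraries where they do the work, as an engineer would, in place of code of your own. Each camera call takes 0.05 s, during which the arm holds its last target.

## Task

A brass bush is stuck in the pocket of the aluminium nest block. Set the block, upright and square to the rails, over the upright knockout rod of the rail stand, feel for the hole in its underside, and press it down gently (15 N is plenty; never load the stand with more than 60 N) until it sits fully home on the rails and the rod has come up through the hole and pushed the bush out. Then take the bush and stand it upright on the white work board, leaving the block home on the stand and the spare bush, screwdriver and marker where they are.

Things in the scene. Friction and masses are not known exactly. Their poses are not given: they have to be found in the camera images.
- block_center (a point): Centre of the nest block, a loose aluminium block of about 0.3 kg, 64 mm long (its x), 50 mm wide (its y, the width to grasp), 32 mm high (z); this point lies on its axis, 16 mm above its underside. A spring plunger's head stands 3 mm out of each of the two 50 mm wide end faces.
- nest_block: The same block at the centre of its underside, z up. Its floor is 8 mm thick with a round 18.5 mm through hole on the axis, seen only from below; above it a round pocket, 26.5 mm diameter, 24 mm deep, open at the top, holds the bush. Two spring plungers in the pocket walls clamp the bush with a drag of 4 to 10 N until it has risen 12 mm; then it is free.
- bush_center (a point): Centre of the stuck brass bush: 24 mm diameter (flange), 22 mm high, 0.04 kg; the point is on its axis, half-way up, z along the axis. At the start it stands on the pocket floor, its top 2 mm below the block's top, out of reach of fingers. With the block home it rests on the rod's tip, about 16 mm proud of the block's top.
- knockout_stand: The fixed steel rail stand, at the centre of its underside: base 150 (x) x 70 (y) x 10 mm, and on it two parallel rails along x, 130 mm long, 13 mm wide, 20 mm high, 22 mm apart (48 mm over both).
- stand_seat (a point): Middle of the stand at the height of the rails' top, 30 mm above the bench. The steel rod stands upright between the rails: 16 mm diameter, flat tip with a chamfer of about 1 mm, 26 mm above the rails' top. It is centred in the stand's y, but is clamped anywhere from -18 to +18 mm along its x from this point; where is not reported, so feel or look for it. It does not yield.
- board_top (a point): Middle of the top face of the white work board, fixed, 215 mm (x) by 190 mm (y), 8 mm thick; its top is 8 mm above the bench.
- spare_bush_center (a point): Centre of a second, loose bush standing on the bench, 24 mm diameter, 22 mm high: leave alone.
- driver_center (a point): Middle of a loose screwdriver, 163 mm long (y), 30 mm thick, lying on the bench: leave alone.
- felt_marker_center (a point): Middle of a loose marker, 132 mm long (y), 18 mm thick, lying on the bench: leave alone.
There are look-alikes about, which are no part of the job. What is shaped like the knockout_stand but brown is not meant.

How it is judged:
By the outcome, as a careful person would: the job done as asked, in the order asked, and still so for the second after the job is handed in, with the robot touching nothing.
It also fails if it takes over 72 s, if anything falls off the work surface, if the arm or the gripper's body presses on something with over 40 N, if the wrist force passes 120 N, or if a joint passes its speed limit or range.

## Working session

There is one attempt and no reset: what is moved stays moved. The work goes in short steps, Python scripts to look and compute and a tool call to move; the robot and the scene stay as the last step left them, time stands still between calls to the robot, and variables do not carry over. Pictures are saved under pics/ and viewed, and the job is handed in when it is done.

Besides the shell and the picture viewer there is one more tool, called after "Request:" as name(argument=value, ...), one argument or row to a line, values as JSON. drive_tool: Moves the arm, as the interface text tells. Its arguments: {"type":"object","properties":{"rows":{"type":"array","items":{"type":"number"}},"newtons":{"type":"number"}},"required":["rows"]}

```bash
mkdir -p pics; ls
python3 - <<'E'
from rig import r, grab_frame, camera_params
import cv2
print(r.sense())
for n in ("scene","side","wrist"):
    p=camera_params(n); print(n,p)
    cv2.imwrite(f"pics/{n}0.png",grab_frame(n)[:,:,::-1])
print(r.sense()["clock"])
E
```

```text
pics
{'clock': 0.0, 'qpos': array([ 1.22260850e+00,  3.53671663e-01,  1.63417141e+00, -9.15785571e-07,
        1.15520598e+00, -2.39751837e-03]), 'qvel': array([-5.38772512e-04, -1.60655735e-04,  2.46810082e-04,  5.74196187e-04,
       -2.75604209e-04, -9.88497922e-05]), 'joint_efforts': array([-1.34717287e-03, -6.05256200e+01, -3.42066371e+01, -4.64428820e-05,
        9.56946169e-03, -5.43084511e-08]), 'eef_pos': array([211.64796814, 587.48585978, 195.7310902 ]), 'tcp_rot': array([-1.57261894,  1.56933992, -1.91840887]), 'contact_force': array([ 0.15501639, -0.23632481, -0.79856476]), 'wrist_torque': array([ 0.02002498,  0.00052239, -0.02496502]), 'opening': 1.0006217162895124}
scene {'vertical_fov': 42.25590986404061, 'cx': 312.1165117343826, 'cy': 233.6057554362053, 'k1': -0.014854873913583684, 'pose': array([[ 7.74095457e-01, -4.77669367e-01,  4.15461429e-01,
        -2.17311344e+01],
       [-6.33031068e-01, -5.91217059e-01,  4.99733986e-01,
        -6.75393499e+02],
       [ 6.92026729e-03, -6.49841800e-01, -7.60037989e-01,
         1.13679972e+03],
       [ 0.00000000e+00,  0.
[... 315 characters left out ...]
 7.68999021e-01,
        -7.05158809e+02],
       [-2.03630063e-02, -9.13609674e-01, -4.06082149e-01,
         4.33275858e+02],
       [ 0.00000000e+00,  0.00000000e+00,  0.00000000e+00,
         1.00000000e+00]])}
wrist {'vertical_fov': 62.8524751001009, 'cx': 316.3823027274806, 'cy': 235.52914730922606, 'k1': 0.02184658297425431, 'tool_from_camera': array([[ 1.64654058e-05, -2.98227257e-01,  9.54494894e-01,
        -1.77478503e+02],
       [ 9.99999822e-01,  5.73829684e-04,  1.62039892e-04,
         8.39152826e-01],
       [-5.96042216e-04,  9.54494722e-01,  2.98227213e-01,
        -7.60211497e+01],
       [ 0.00000000e+00,  0.00000000e+00,  0.00000000e+00,
         1.00000000e+00]])}
0.15
```

View pics/scene0.png

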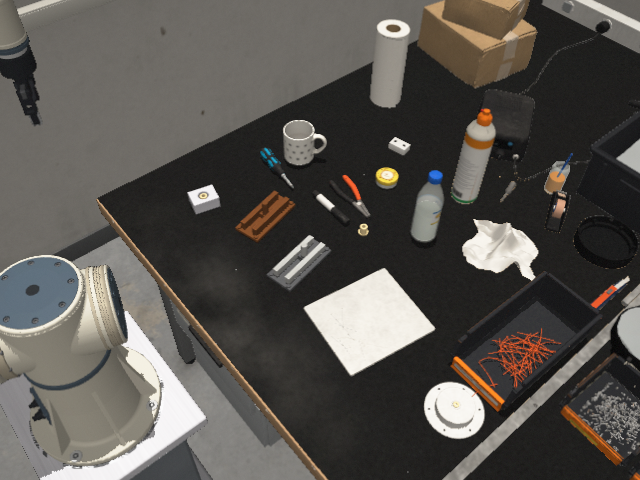

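View pics/side0.png

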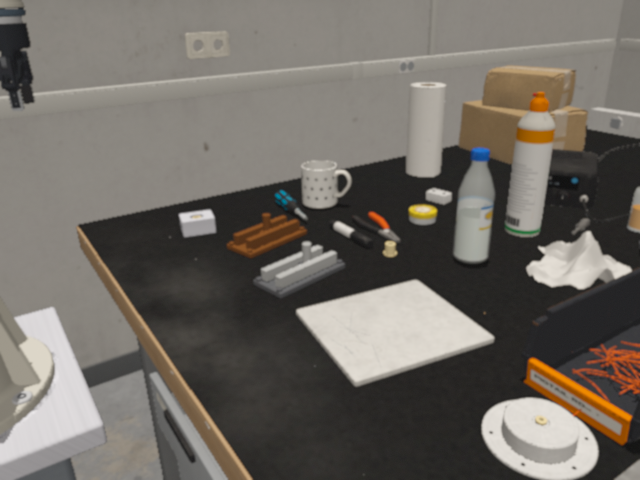

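View pics/wrist0.png

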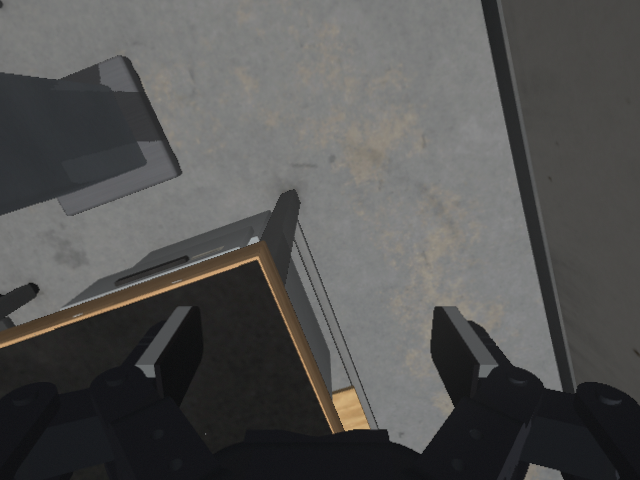

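The scene picture shows the nest block at about (203,199), the grey stand at (299,262), the brown look-alike at (265,215), the spare bush at (363,229) and the board at (369,320). Next I'll enlarge the crops.

```bash
cat > h.py <<'E'
import numpy as np, cv2
from rig import r, grab_frame, camera_params
from scipy.spatial.transform import Rotation as R
def rotm(rpy): return R.from_euler('xyz',rpy).as_matrix()
def cam(n,s=None):
    p=camera_params(n); f=240/np.tan(np.radians(p['vertical_fov']/2))
    if n=='wrist':
        s=s or r.sense(); T=np.eye(4);T[:3,:3]=rotm(s['tcp_rot']);T[:3,3]=s['eef_pos']; P=T@p['tool_from_camera']
    else: P=p['pose']
    return dict(f=f,cx=p['cx'],cy=p['cy'],k=p['k1'],P=P)
def proj(c,X):
    X=np.atleast_2d(X); q=(X-c['P'][:3,3])@c['P'][:3,:3]; u=q[:,:2]/q[:,2:]
    u=u*(1+c['k']*(u**2).sum(1,keepdims=True)); return u*c['f']+[c['cx'],c['cy']]
def ray(c,px):
    d=(np.array(px,float)-[c['cx'],c['cy']])/c['f']; u=d.copy()
    for _ in range(20): u=d/(1+c['k']*(u@u))
    return c['P'][:3,3], c['P'][:3,:3]@np.array([u[0],u[1],1])
def onz(c,px,z):
    o,d=ray(c,px); return o+d*(z-o[2])/d[2]
def crop(n,img,x,y,w,h,k):
    cv2.imwrite(f'pics/{n}.png',cv2.resize(img[y:y+h,x:x+w],None,fx=k,fy=k,interpolation=cv2.INTER_CUBIC))
E
python3 - <<'E'
from h import *
a=cv2.imread('pics/scene0.png');b=cv2.imread('pics/side0.png')
crop('c1',a,180,170,160,120,5)
crop('c2',b,160,190,200,120,4)
crop('c3',a,290,180,160,120,5)
E
```

```text
(no output)
```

View pics/c1.png

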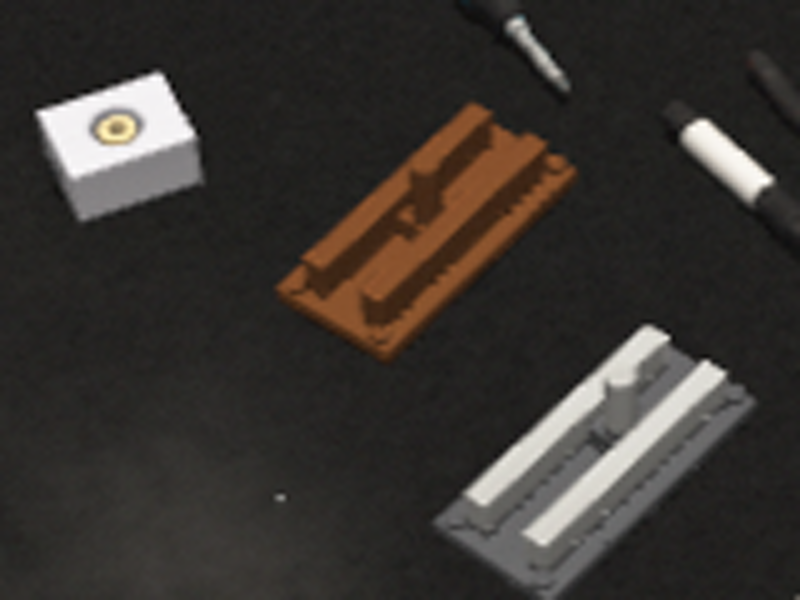

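View pics/c2.png

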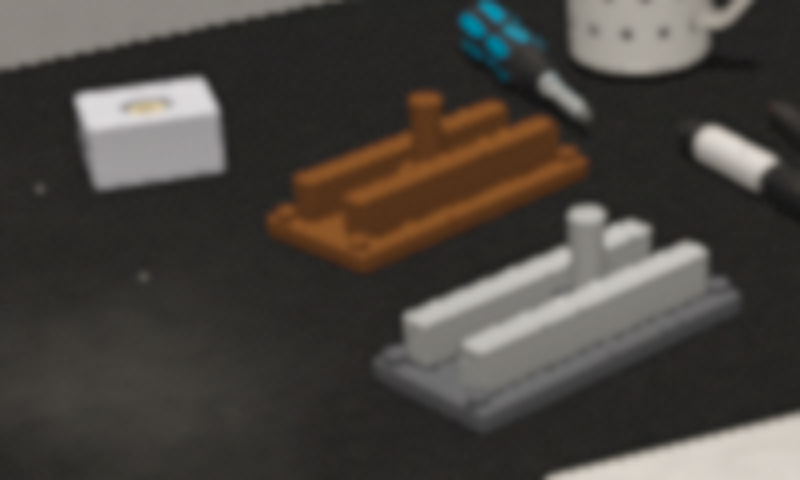

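Run:
```python
from h import *
c=cam('scene'); d=cam('side')
S=lambda x,y:(180+x/5,170+y/5)
T=lambda x,y:(160+x/4,190+y/4)
print('block top scene')
for p in [(36,112),(160,72),(197,132),(73,180),(117,127)]: print(onz(c,S(*p),32).round(1))
print('bottom');[print(onz(c,S(*p),0).round(1)) for p in [(82,220),(203,183)]]
print('block side');[print(onz(d,T(*p),32).round(1)) for p in [(74,94),(207,77),(220,112),(86,130),(147,105)]]
print('bottom');[print(onz(d,T(*p),0).round(1)) for p in [(96,188),(225,172)]]
print('rails scene');[print(p,onz(c,S(*p),30).round(1)) for p in [(466,495),(492,508),(646,325),(670,338),(525,534),(549,546),(706,360),(728,376)]]
print('rod',onz(c,S(623,377),56).round(1),onz(d,T(587,211),56).round(1))
print('base',[onz(c,S(*p),10).round(1) for p in [(434,522),(755,400)]], [onz(d,T(*p),0).round(1) for p in [(485,432)]])
print('rails side');[print(p,onz(d,T(*p),30).round(1)) for p in [(404,317),(430,333),(462,345),(492,359),(652,228),(706,246)]]
print('board',[onz(c,p,8).round(1) for p in [(305,306),(385,270),(434,327),(352,373)]])
print('spare',onz(c,(363,226),22).round(1))
print(r.sense()['eef_pos'])
```

```text
block top scene
[426.4 349.6  32. ]
[489.7 334.5  32. ]
[480.8 288.   32. ]
[415.9 298.8  32. ]
[452.  315.6  32. ]
bottom
[417.5 301.2   0. ]
[478.  284.5   0. ]
block side
[429.5 353.1  32. ]
[495.8 335.4  32. ]
[480.9 283.7  32. ]
[416.6 300.5  32. ]
[454.4 315.2  32. ]
bottom
[418.  301.2   0. ]
[479.6 282.    0. ]
rails scene
(466, 495) [449.7  26.4  30. ]
(492, 508) [454.4  13.3  30. ]
(646, 325) [575.3  53.3  30. ]
(670, 338) [578.9  40.1  30. ]
(525, 534) [457.   -7.3  30. ]
(549, 546) [461.2 -19.2  30. ]
(706, 360) [583.5  19.3  30. ]
(728, 376) [585.2   5.5  30. ]
rod [533.8  18.8  56. ] [538.1  23.8  56. ]
base [array([437.8,  36. ,  10. ]), array([596.6,  -1.2,  10. ])] [array([456.1, -27.9,   0. ])]
rails side
(404, 317) [451.   27.1  30. ]
(430, 333) [452.8   8.2  30. ]
(462, 345) [458.3  -8.6  30. ]
(492, 359) [462.1 -25.9  30. ]
(652, 228) [582.   41.3  30. ]
(706, 246) [590.6  11.7  30. ]
board [array([452.1, -83.8,   8. ]), array([ 655.5, -122.2,    8. ]), array([ 631.5, -297.9,    8. ]), array([ 424.4, -268.7,    8. ])]
spare [ 6.973e+02 -3.000e-01  2.200e+01]
[211.71772497 587.62546021 195.92359457]
```

```bash
cat >> h.py <<'E'
def down(ang):  # tool x down, tool y at world angle ang deg
    a=np.radians(ang); x=np.array([0,0,-1.]); y=np.array([np.cos(a),np.sin(a),0]); return np.stack([x,y,np.cross(x,y)],1)
def goto(p,ang):
    s=r.sense(); M=rotm(s['tcp_rot']); d=M.T@(np.array(p)-s['eef_pos']); rv=R.from_matrix(M.T@down(ang)).as_rotvec(degrees=True)
    print('shift',d.round(1),'turn',rv.round(2)); return d,rv
def yang():
    M=rotm(r.sense()['tcp_rot']); return np.degrees(np.arctan2(M[1,1],M[0,1])),M
E
python3 - <<'E'
from h import *
a,M=yang(); print(a,M.round(3))
for ang in (-102.5,77.5): goto([453,317,130],ang)
E
```

```text
70.1869266955723 [[-0.     0.339  0.941]
 [-0.001  0.941 -0.339]
 [-1.    -0.001  0.   ]]
shift [  66.1 -172.7  318.7] turn [1.7269e+02 1.0000e-01 0.0000e+00]
shift [  66.1 -172.7  318.7] turn [-7.31 -0.    0.06]
```

Request:
drive_tool(
  rows=[10,-30,53,-1.2,0,0,100,22,-58,106,-2.4,0,0,100,33,-86,159,-3.6,0,0,100,44,-115,212,-4.8,0,0,100,55,-144,265,-6,0,0,100,66,-173,319,-7.3,0,0,100,66,-173,319,-7.3,0,0,100,66,-173,319,-7.3,0,0,100],
)

```text
clock: 1.15
eef_pos: [453.0, 316.6, 130.0]
tcp_rot: [-2.133, 1.569, -2.352]
contact_force: [0.2, 0.4, -0.1]
opening: 1.001
```

Run:
```python
from h import *
s=r.sense(); print(s['clock'],s['eef_pos'],s['contact_force'],yang()[0],abs(s['qvel']).max())
cv2.imwrite('pics/w1.png',grab_frame('wrist')[:,:,::-1])
```

```text
1.15 [452.99368047 316.64582311 129.98209051] [ 0.17141904  0.38467045 -0.08671832] 77.41240189521791 0.030079873908205174
```

View pics/w1.png

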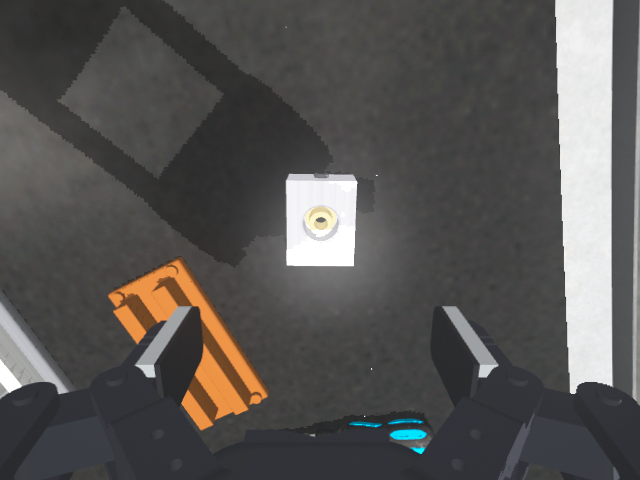

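Run:
```python
from h import *
a=cv2.imread('pics/w1.png'); crop('c4',a,270,160,120,120,5)
c=cam('wrist'); print('driver pts',onz(c,(410,425),15).round(0),onz(c,(340,422),15).round(0),onz(c,(395,415),15).round(0)); print(proj(c,[453,317,32]))
```

```text
driver pts [663. 359.  15.] [646. 297.  15.] [649. 347.  15.]
[[315.05007936 222.65197022]]
```

View pics/c4.png

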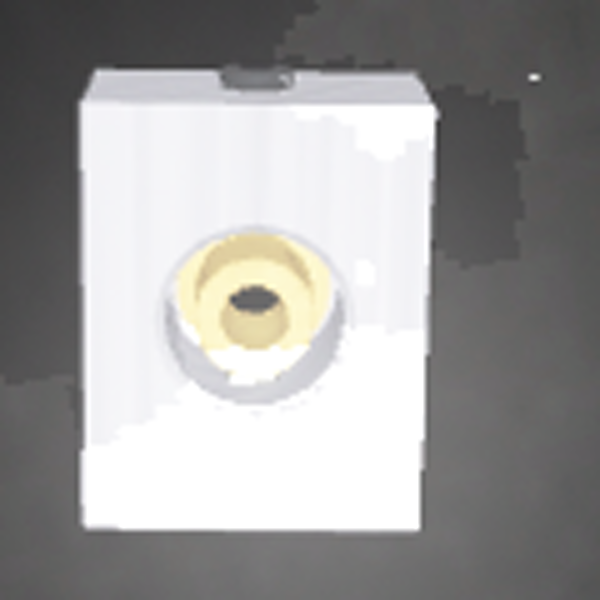

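Run:
```python
from h import *
c=cam('wrist')
P=np.array([onz(c,(270+x/5,160+y/5),32)[:2] for x,y in [(80,102),(436,102),(421,528),(84,528)]])
print(P.round(1),P.mean(0))
e=[P[2]-P[1],P[3]-P[0],P[2]-P[3],P[1]-P[0]]
print([ (np.linalg.norm(v).round(1),np.degrees(np.arctan2(v[1],v[0])).round(1)) for v in e])
print(onz(c,(270+255/5,160+315/5),32))
goto([455,316.3,3],77.4)
```

```text
[[418.5 303.7]
 [429.3 352.7]
 [492.1 338.5]
 [481.1 288.9]] [455.2574779  320.95911967]
[(np.float64(64.4), np.float64(-12.7)), (np.float64(64.4), np.float64(-13.3)), (np.float64(50.7), np.float64(77.5)), (np.float64(50.1), np.float64(77.5))]
[454.19140351 321.17211692  32.        ]
shift [127.2  -0.3   2.5] turn [ 0.09 -0.03  0.05]
```

Run:
```python
from h import *
goto([455,320.5,4],77.1)
```

```text
shift [126.2   3.8   1.6] turn [ 0.39 -0.03  0.05]
```

Request:
drive_tool(
  rows=[40,3.8,1.6,0.4,0,0,100,80,3.8,1.6,0.4,0,0,100,110,3.8,1.6,0.4,0,0,100,126,3.8,1.6,0.4,0,0,100,126,3.8,1.6,0.4,0,0,100,126,3.8,1.6,0.4,0,0,65,126,3.8,1.6,0.4,0,0,40,126,3.8,1.6,0.4,0,0,40,126,3.8,1.6,0.4,0,0,40],
  newtons=60,
)

```text
clock: 2.33
eef_pos: [455.3, 320.6, 4.6]
tcp_rot: [-1.56, 1.57, -1.785]
contact_force: [-0.1, 0.1, -0.4]
opening: 0.404
```

Run:
```python
from h import *
s=r.sense(); print(s['opening'],s['contact_force'])
cv2.imwrite('pics/w2.png',grab_frame('wrist')[:,:,::-1])
a=grab_frame('side')[:,:,::-1]; crop('s2',a,140,130,160,120,5)
```

```text
0.40351989095368923 [-0.08611959  0.09154203 -0.35938642]
```

View pics/w2.png

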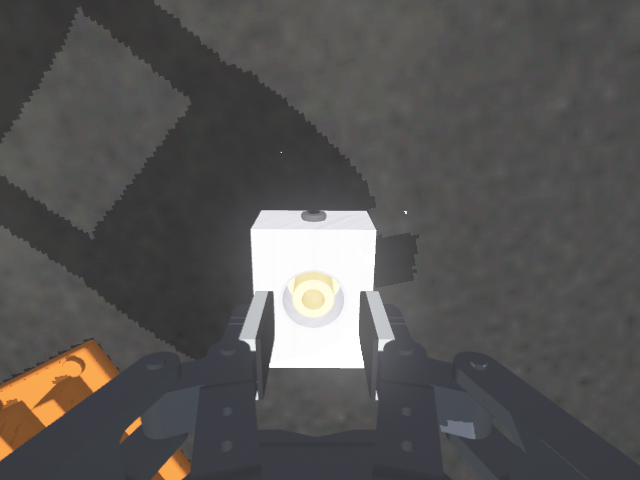

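View pics/s2.png

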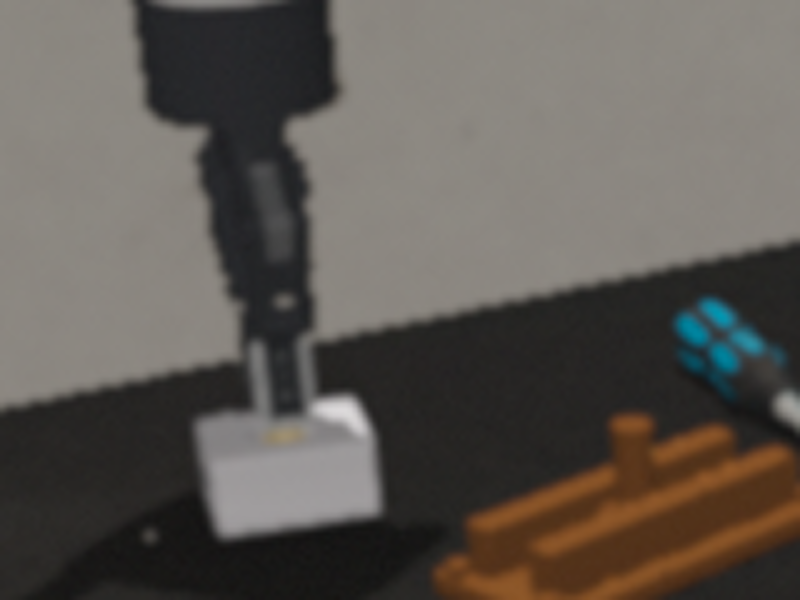

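Run:
```python
from h import *
p=camera_params('wrist'); c=cam('wrist'); c['P']=p['tool_from_camera']
for X in ([0,0,0],[-19,0,0],[0,17,-11],[0,17,11],[-19,17,-11],[0,25,-11],[0,25,11],[0,-25,11],[-10,-25,-11],[-19,-25,-11],[-38,-25,-11],[-38,-25,11]): print(X,proj(c,X).round(0))
a=cv2.imread('pics/w2.png'); crop('c5',a,220,190,190,220,2.7)
```

```text
[0, 0, 0] [[315. 275.]]
[-19, 0, 0] [[314. 292.]]
[0, 17, -11] [[350. 254.]]
[0, 17, 11] [[349. 296.]]
[-19, 17, -11] [[354. 269.]]
[0, 25, -11] [[367. 254.]]
[0, 25, 11] [[365. 296.]]
[0, -25, 11] [[264. 296.]]
[-10, -25, -11] [[260. 262.]]
[-19, -25, -11] [[257. 269.]]
[-38, -25, -11] [[250. 288.]]
[-38, -25, 11] [[252. 338.]]
```

View pics/c5.png

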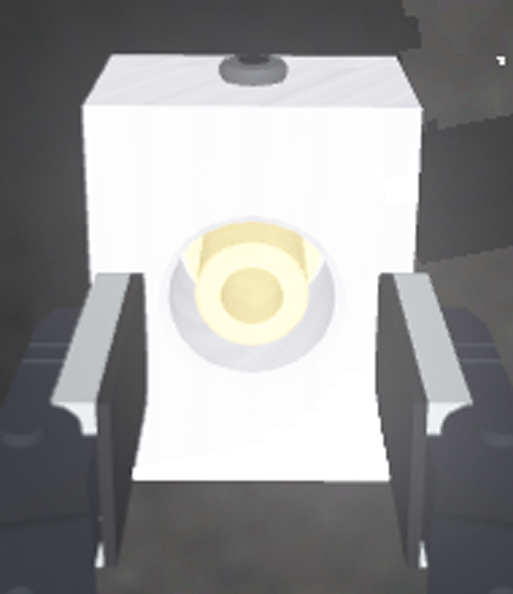

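Run:
```python
from h import *
d=cam('side')
for z in (4.6,20,32,45,60,80): print(z,(proj(d,[455.3,320.6,z])[0].round(1)-[140,130])*5, (proj(d,[455.3-17*.22,320.6-17*.975,z])[0].round(1)-[140,130])*5)
```

```text
4.6 [288. 489.] [295.  503.5]
20 [284. 454.] [290.5 468.5]
32 [281. 427.] [287.5 441. ]
45 [277.5 397. ] [284. 411.]
60 [273.  362.5] [279.5 375.5]
80 [267.5 315.5] [274.  328.5]
```

The pictures contradict the nominal tool length. The finger ends are about 40 mm short of the reported TCP: the pads show at z≈44 in both the side and wrist views, and they closed to 34 mm above the block without touching it. I'll open, go lower and check again.

Request:
drive_tool(
  rows=[0,0,0,0,0,0,100,0,0,0,0,0,0,100,0,0,0,0,0,0,100,10,0,0,0,0,0,100,20,0,0,0,0,0,100,30,0,0,0,0,0,100,30,0,0,0,0,0,100],
)

```text
clock: 3.3
eef_pos: [454.3, 320.0, -26.9]
tcp_rot: [-2.209, 1.568, -2.435]
contact_force: [0.1, -0.2, -0.1]
opening: 1.003
```

Run:
```python
from h import *
s=r.sense(); print(s['eef_pos'],s['opening'],s['contact_force'])
a=grab_frame('wrist')[:,:,::-1]; cv2.imwrite('pics/w3.png',a)
a=grab_frame('side')[:,:,::-1]; crop('s3',a,140,150,120,100,6)
```

```text
[454.33033702 319.95525345 -26.87389505] 1.0029765094774274 [ 0.13120073 -0.22292827 -0.12330487]
```

View pics/w3.png

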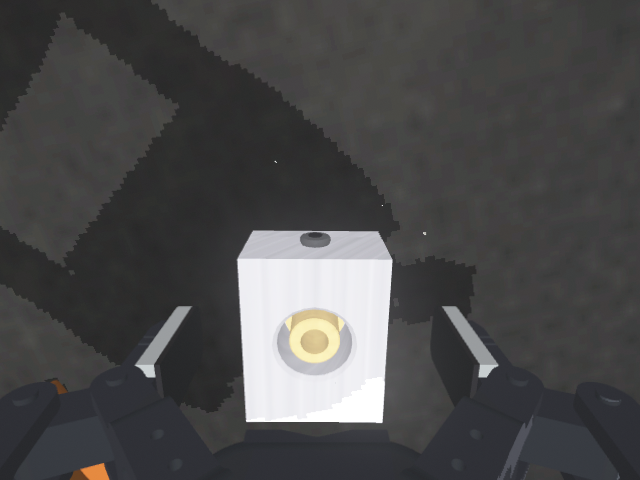

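View pics/s3.png

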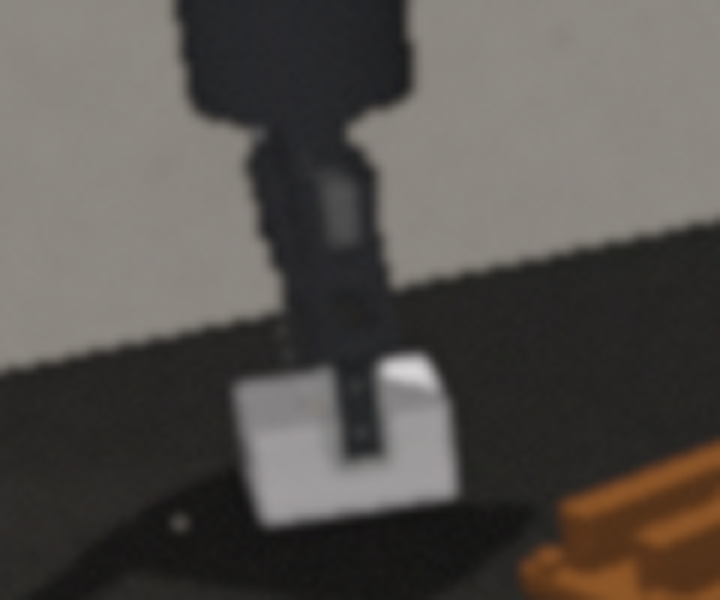

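Run:
```python
from h import *
d=cam('side'); s=r.sense(); M=rotm(s['tcp_rot'])
for t in (-60,-53,-45,-40): 
  X=s['eef_pos']+M@np.array([t,-45,0]); print(t,X.round(0),proj(d,X).round(1)-[140,150])
c=cam('wrist')
P=np.array([onz(c,p,32) for p in [(238,260),(391,259),(383,422),(247,422)]]); print(P.round(1),P.mean(0).round(1), (M.T@(P.mean(0)-s['eef_pos'])).round(1))
C=onz(c,(314,341),32); print(C)
```

```text
-60 [445. 277.  34.] [[59.4 72. ]]
-53 [445. 277.  27.] [[59.8 75.3]]
-45 [445. 277.  19.] [[60.2 79. ]]
-40 [445. 277.  14.] [[60.5 81.3]]
[[420.1 303.2  32. ]
 [430.8 351.7  32. ]
 [493.9 337.9  32. ]
 [482.7 288.6  32. ]] [456.9 320.3  32. ] [-57.9   0.3   1.8]
[454.85039853 320.54729481  32.        ]
```

Request:
drive_tool(
  rows=[5,0,1,0,0,0,100,9,0,1,0,0,0,100,9,0,1,0,0,0,75,9,0,1,0,0,0,40,9,0,1,0,0,0,40,9,0,1,0,0,0,40,9,0,1,0,0,0,40],
)

```text
clock: 4.28
eef_pos: [456.0, 320.2, -34.6]
tcp_rot: [-2.032, 1.57, -2.257]
contact_force: [-0.9, -1.2, 5.6]
opening: 0.576
```

Run:
```python
from h import *
s=r.sense(); print(s['eef_pos'],s['opening'],s['contact_force'],s['clock'])
a=grab_frame('wrist')[:,:,::-1]; cv2.imwrite('pics/w4.png',a)
a=grab_frame('side')[:,:,::-1]; crop('s4',a,140,150,120,100,6)
```

```text
[456.01922392 320.21989787 -34.63434717] 0.5756416857307866 [-0.89772248 -1.20956703  5.63595233] 4.275
```

View pics/w4.png

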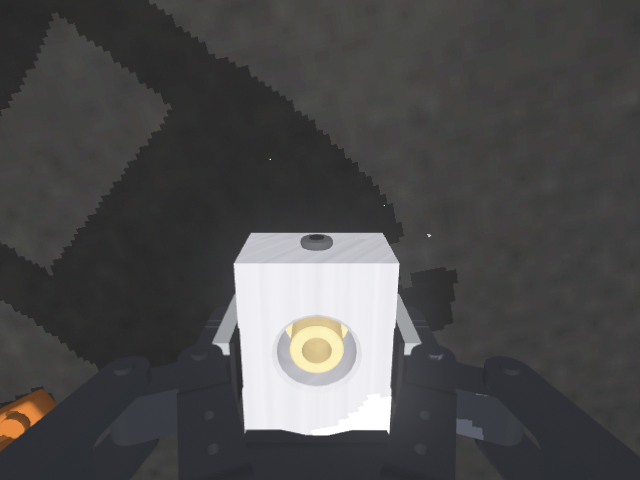

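View pics/s4.png

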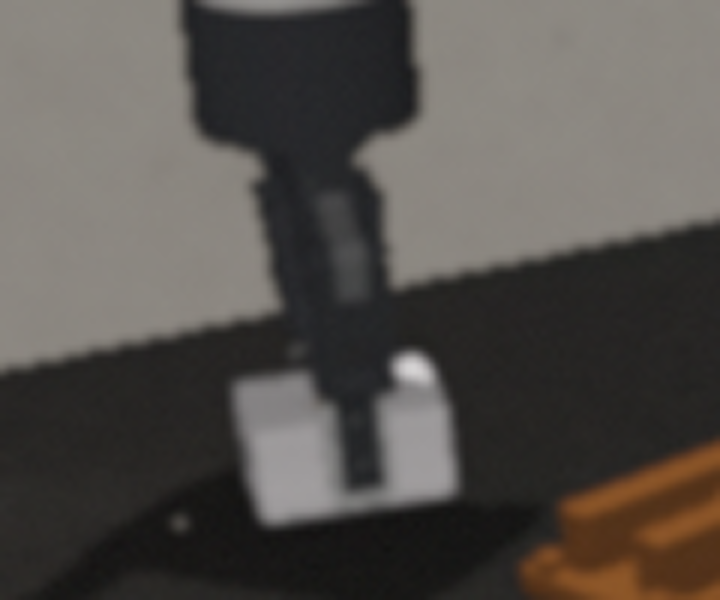

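Run:
```python
from h import *
c=cam('scene'); print('bottle base',onz(c,(425,240),0).round(0),'top',onz(c,(436,176),120).round(0)); print('mug',onz(c,(300,162),0).round(0),'marker',onz(c,(320,195),9).round(0),onz(c,(345,222),9).round(0),'pliers',onz(c,(360,215),5).round(0))
goto([611,37,65],102)
w=cam('wrist'); s=r.sense(); M=rotm(s['tcp_rot'])
P=np.array([onz(w,p,32) for p in [(234,265),(399,264),(389,432),(246,432)]]); print((M.T@(P-s['eef_pos']).T).T.round(1), (M.T@(P.mean(0)-s['eef_pos'])).round(1))
for px in [(316,347)]: print(M.T@(onz(w,px,32)-s['eef_pos']))
```

```text
bottle base [ 797. -113.    0.] top [873. -52. 120.]
mug [734. 287.   0.] marker [691. 153.   9.] [680.  45.   9.] pliers [727.  41.   5.]
shift [ -99.5 -241.5  214.3] turn [-24.92  -0.04   0.05]
[[-66.6 -24.1 -31.9]
 [-66.6  25.8 -32.3]
 [-66.7  26.1  30.3]
 [-66.6 -23.6  30.4]] [-66.6   1.   -0.9]
[-66.61897662   0.71177893  -3.46451372]
```

Request:
drive_tool(
  rows=[-20,0,0,0,0,0,40,-60,0,0,0,0,0,40,-99,-20,20,-3,0,0,40,-99,-60,55,-7,0,0,40,-99,-100,90,-11,0,0,40,-99,-140,125,-15,0,0,40,-99,-180,160,-19,0,0,40,-99,-220,195,-23,0,0,40,-99,-241,214,-25,0,0,40,-99,-241,214,-25,0,0,40],
)

```text
clock: 5.62
eef_pos: [611.2, 35.6, 63.7]
tcp_rot: [-2.598, 1.569, -2.39]
contact_force: [-0.2, 0.8, -4.6]
opening: 0.577
```

Request:
drive_tool(
  rows=[0,0,0,0,0,0,40,0,0,0,0,0,0,40],
)

```text
clock: 5.88
eef_pos: [610.5, 36.4, 63.4]
tcp_rot: [-2.918, 1.569, -2.709]
contact_force: [-0.5, 0.4, -4.0]
opening: 0.576
```

Run:
```python
from h import *
s=r.sense(); print(s['eef_pos'],yang()[0],s['opening'],s['contact_force'],s['clock'],abs(s['qvel']).max())
a=grab_frame('wrist')[:,:,::-1]; cv2.imwrite('pics/w5.png',a)
a=grab_frame('side')[:,:,::-1]; crop('s5',a,240,130,200,150,4)
```

```text
[610.47521588  36.43891285  63.36421342] 101.97467012908923 0.5760039491463802 [-0.51592413  0.37080676 -3.97244193] 5.875 0.004299909349332314
```

View pics/w5.png

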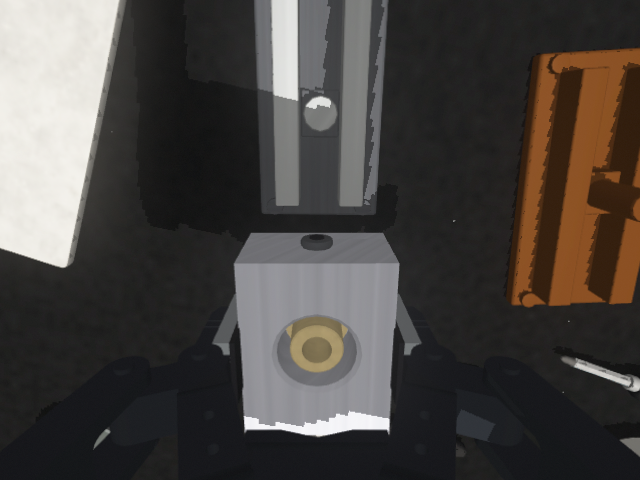

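View pics/s5.png

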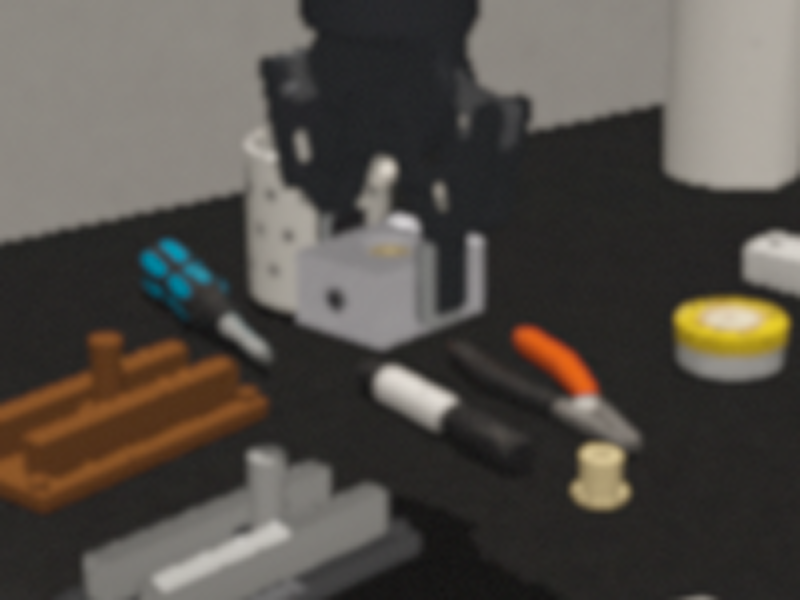

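Run:
```python
from h import *
a=cv2.imread('pics/w5.png'); crop('c6',a,240,0,160,220,2.7); crop('c7',a,220,220,200,220,2.7)
cv2.imwrite('pics/c6.png',np.hstack([cv2.imread('pics/c6.png'),cv2.imread('pics/c7.png')[:594]][0:1])) 
a2=cv2.resize(a[60:220,245:395],None,fx=3.7,fy=3.7,interpolation=cv2.INTER_CUBIC); cv2.imwrite('pics/c8.png',a2)
```

```text
(no output)
```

View pics/c8.png

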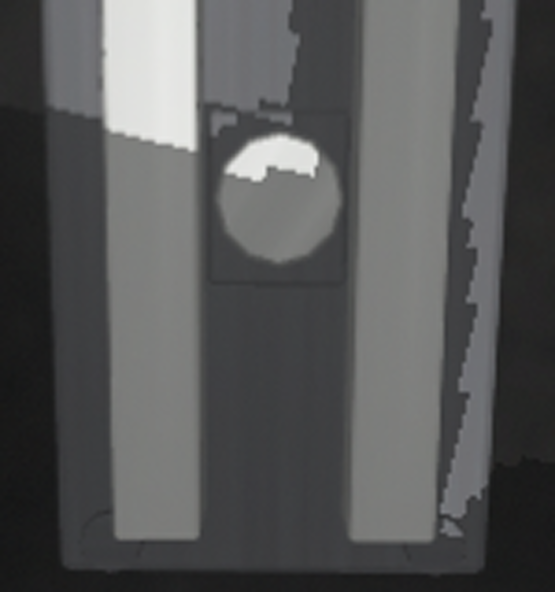

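View pics/c7.png

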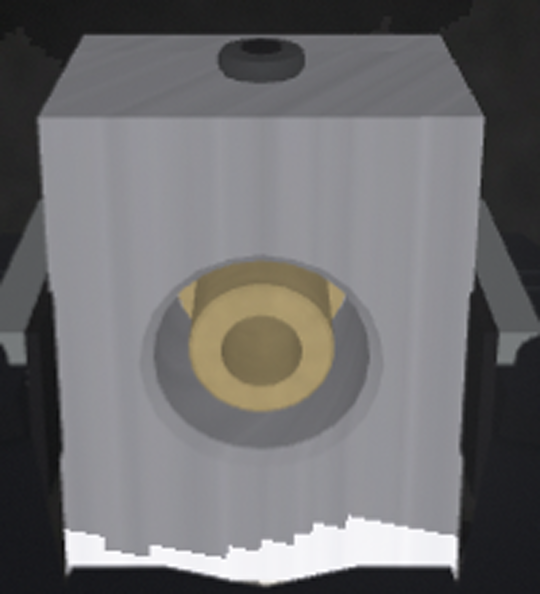

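View pics/c6.png

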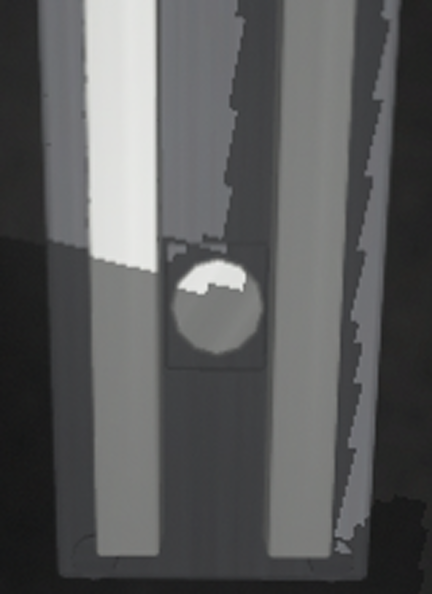

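Run:
```python
from h import *
s=r.sense(); M=rotm(s['tcp_rot']); w=cam('wrist')
def t(px,z): return (M.T@(onz(w,px,z)-s['eef_pos'])).round(2)
z=63.36+66.6
print('rim',t((316.9,351.9),z),'front',t((234.4,263.3),z),t((399.3,263.3),z))
print('rod',t((320.7,113.5),56), onz(w,(320.7,113.5),56))
k=lambda x,y:(245+x/3.7,60+y/3.7)
for p in [(114,538),(199,538),(350,540),(436,540),(102,2),(198,2),(361,2),(459,2)]: print(p,t(k(*p),30))
```

```text
rim [-66.35   0.75  -1.16] front [-66.28 -24.27 -32.06] [-66.31  25.69 -32.09]
rod [  7.74   2.52 -75.21] [536.65809705  23.31469842  56.        ]
(114, 538) [ 33.67 -21.69 -26.98]
(199, 538) [ 33.66  -9.06 -27.  ]
(350, 540) [ 33.65  13.39 -26.7 ]
(436, 540) [ 33.64  26.17 -26.71]
(102, 2) [ 33.79 -21.01 -99.92]
(198, 2) [ 33.79  -8.23 -99.94]
(361, 2) [ 33.77  13.47 -99.95]
(459, 2) [ 33.76  26.52 -99.94]
```

Run:
```python
from h import *
goto(r.sense()['eef_pos'],yang()[0])
```

```text
shift [0. 0. 0.] turn [-0.   -0.1   0.04]
```

Request:
drive_tool(
  rows=[0,1.6,-40,0.4,-0.1,0,40,10,1.6,-74.6,0.4,-0.1,0,40,30,1.6,-74.6,0.4,-0.1,0,40,36,1.6,-74.6,0.4,-0.1,0,40,36,1.6,-74.6,0.4,-0.1,0,40,36,1.6,-74.6,0.4,-0.1,0,40],
)

```text
clock: 6.72
eef_pos: [538.2, 22.8, 28.3]
tcp_rot: [-0.612, 1.569, -0.409]
contact_force: [-0.5, -0.1, -3.6]
opening: 0.578
```

Run:
```python
from h import *
s=r.sense(); print(s['eef_pos'],yang()[0],s['opening'],s['contact_force'],s['clock'],abs(s['qvel']).max())
goto([536.8,22.2,27.4],102)
a=grab_frame('side')[:,:,::-1]; crop('s6',a,240,180,120,120,5)
```

```text
[538.24261435  22.75290785  28.29862601] 101.60851942374963 0.5776707411988227 [-0.45569174 -0.07919739 -3.64937608] 6.725 0.0027633367702580916
shift [ 0.9 -0.3 -1.5] turn [-0.39  0.06  0.04]
```

View pics/s6.png

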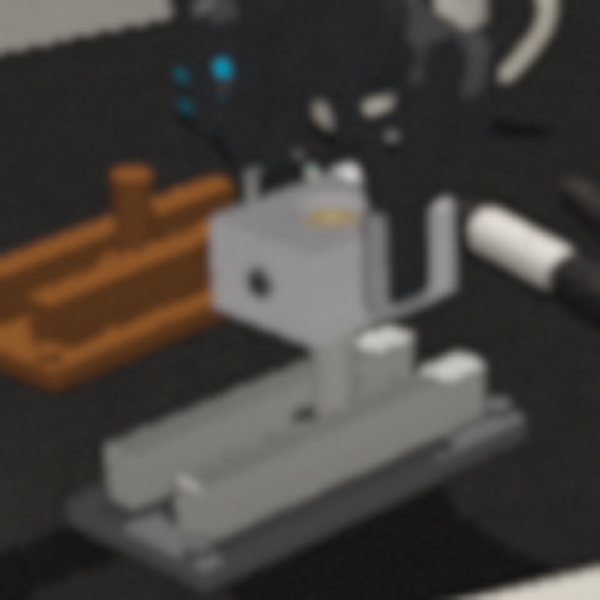

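Request:
drive_tool(
  rows=[0,0,-1.1,0,0,0,40,0,0,-1.1,0,0,0,40,4,0,-1.1,0,0,0,40,6,0,-1.1,0,0,0,40,7,0,-1.1,0,0,0,40,8,0,-1.1,0,0,0,40],
)

```text
clock: 7.52
eef_pos: [537.1, 22.5, 20.2]
tcp_rot: [-0.648, 1.569, -0.445]
contact_force: [0.1, 1.0, -3.5]
opening: 0.576
```

Request:
drive_tool(
  rows=[1,0,0,0,0,0,40,2,0,0,0,0,0,40,3,0,0,0,0,0,40],
)

```text
clock: 7.9
eef_pos: [537.1, 22.5, 17.2]
tcp_rot: [-0.625, 1.569, -0.422]
contact_force: [0.3, 0.2, -3.9]
opening: 0.571
```

Request:
drive_tool(
  rows=[1,0,0,0,0,0,40,2,0,0,0,0,0,40,3,0,0,0,0,0,40,4,0,0,0,0,0,40,4,0,0,0,0,0,40],
)

```text
clock: 8.52
eef_pos: [537.2, 22.5, 13.2]
tcp_rot: [-0.624, 1.569, -0.422]
contact_force: [-1.2, -0.4, -2.8]
opening: 0.578
```

Rod is in the hole with no side load. Pressing on gently against the plungers.

Request:
drive_tool(
  rows=[1,0,0,0,0,0,40,2,0,0,0,0,0,40,3,0,0,0,0,0,40,4,0,0,0,0,0,40,5,0,0,0,0,0,40],
)

```text
clock: 9.15
eef_pos: [537.2, 22.5, 8.2]
tcp_rot: [-0.612, 1.569, -0.41]
contact_force: [-0.6, -0.3, 0.8]
opening: 0.576
```

Request:
drive_tool(
  rows=[1,0,0,0,0,0,40,2,0,0,0,0,0,40,3,0,0,0,0,0,40,4,0,0,0,0,0,40,5,0,0,0,0,0,40,6,0,0,0,0,0,40],
)

```text
clock: 9.9
eef_pos: [537.3, 22.4, 2.1]
tcp_rot: [-0.601, 1.569, -0.398]
contact_force: [-0.9, -0.7, 1.1]
opening: 0.572
```

Request:
drive_tool(
  rows=[1,0,0,0,0,0,40,2,0,0,0,0,0,40,3,0,0,0,0,0,40,4,0,0,0,0,0,40,4,0,0,0,0,0,40],
)

```text
clock: 10.52
eef_pos: [537.2, 22.4, -2.0]
tcp_rot: [-0.665, 1.57, -0.463]
contact_force: [-0.8, -0.3, -3.7]
opening: 0.579
```

Request:
drive_tool(
  rows=[1,0,0,0,0,0,40,2,0,0,0,0,0,40,2.5,0,0,0,0,0,40,3,0,0,0,0,0,40],
)

```text
clock: 11.02
eef_pos: [537.2, 22.4, -4.7]
tcp_rot: [-0.759, 1.57, -0.556]
contact_force: [-3.0, 0.2, 7.8]
opening: 0.575
```

Request:
drive_tool(
  rows=[0.3,0,0,0,0,0,40,0.3,0,0,0,0,0,40],
)

```text
clock: 11.28
eef_pos: [537.1, 22.4, -4.7]
tcp_rot: [-0.719, 1.57, -0.517]
contact_force: [-2.7, -0.5, 5.7]
opening: 0.573
```

Run:
```python
from h import *
s=r.sense(); print(s['eef_pos'],s['contact_force'],s['clock'])
a=grab_frame('side')[:,:,::-1]; crop('s7',a,240,180,120,120,5)
a=grab_frame('wrist')[:,:,::-1]; cv2.imwrite('pics/w7.png',a)
```

```text
[537.14445843  22.4404194   -4.65749782] [-2.7266338  -0.45917595  5.65912709] 11.275
```

View pics/s7.png

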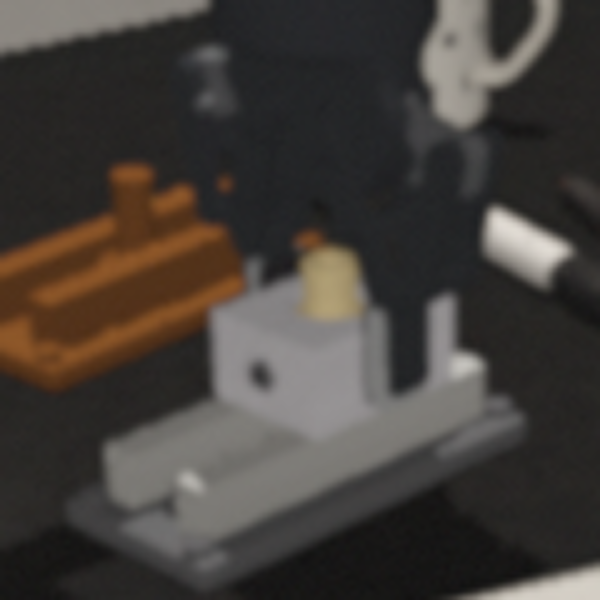

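View pics/w7.png

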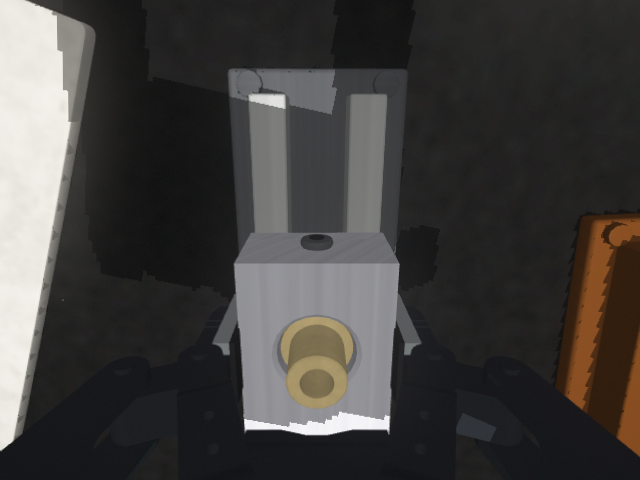

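The side view shows the block seated on the rails with the bush standing proud of its top, and the wrist view shows the same. Releasing the block.

Request:
drive_tool(
  rows=[0,0,0,0,0,0,75,0,0,0,0,0,0,100,0,0,0,0,0,0,100,-15,0,0,0,0,0,100,-31,0,0,0,0,0,100,-31,0,0,0,0,0,100,-31,0,0,0,0,0,100],
)

```text
clock: 12.25
eef_pos: [537.3, 22.5, 26.7]
tcp_rot: [-0.517, 1.569, -0.315]
contact_force: [-1.3, 0.7, 0.4]
opening: 0.996
```

Run:
```python
from h import *
s=r.sense(); print(s['eef_pos'],s['contact_force'],s['clock'],s['opening'])
a=grab_frame('side')[:,:,::-1]; crop('s8',a,240,180,120,120,5)
a=grab_frame('wrist')[:,:,::-1]; cv2.imwrite('pics/w8.png',a)
```

```text
[537.25030624  22.47076487  26.68289679] [-1.31296099  0.73107787  0.38542896] 12.25 0.9958810457641089
```

View pics/s8.png

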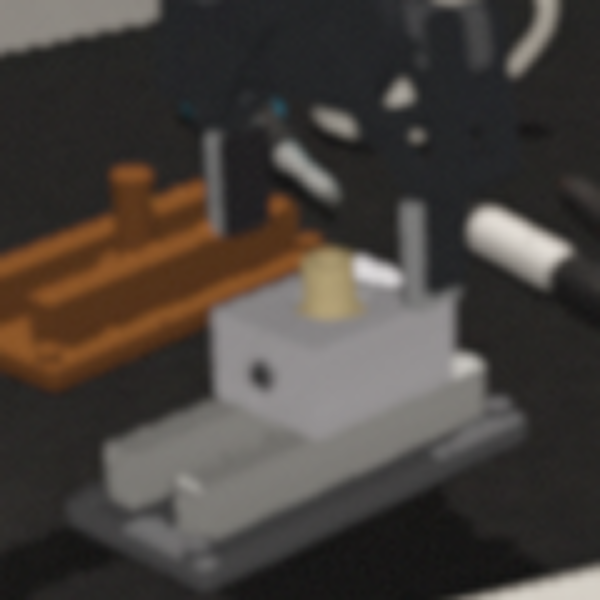

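View pics/w8.png

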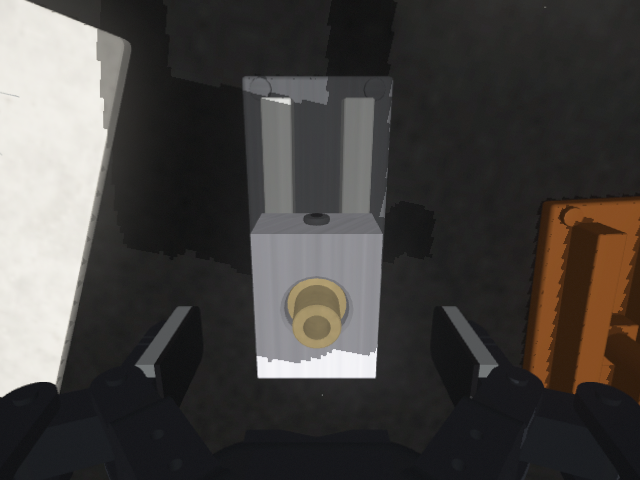

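Request:
drive_tool(
  rows=[0,0,0,0,0,0,60,0,0,0,0,0,0,40,0,0,0,0,0,0,40],
  newtons=30,
)

```text
clock: 12.72
eef_pos: [537.1, 22.6, 26.4]
tcp_rot: [-0.69, 1.57, -0.488]
contact_force: [-0.4, 1.4, 3.7]
opening: 0.405
```

Run:
```python
from h import *
s=r.sense(); print(s['eef_pos'],s['contact_force'],s['clock'],s['opening'])
a=grab_frame('side')[:,:,::-1]; crop('s9',a,240,180,120,120,5)
a=grab_frame('wrist')[:,:,::-1]; crop('w9',a,200,180,240,240,2.5)
```

```text
[537.08570415  22.55299822  26.41296212] [-0.42785196  1.35867604  3.73546323] 12.725 0.40505675534882674
```

View pics/s9.png

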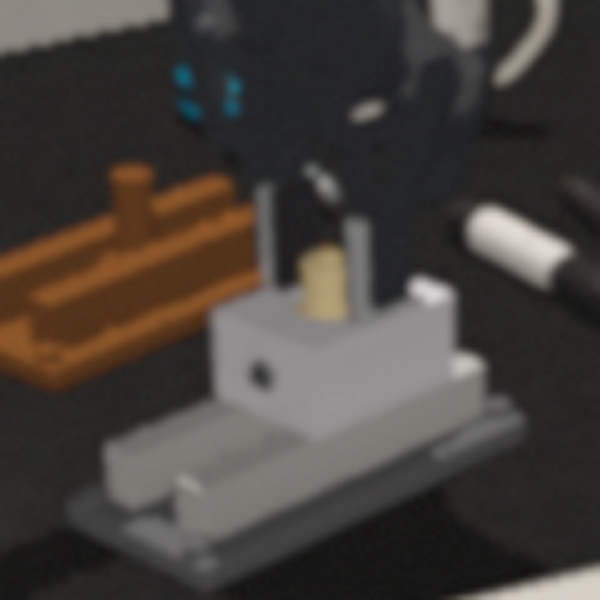

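View pics/w9.png

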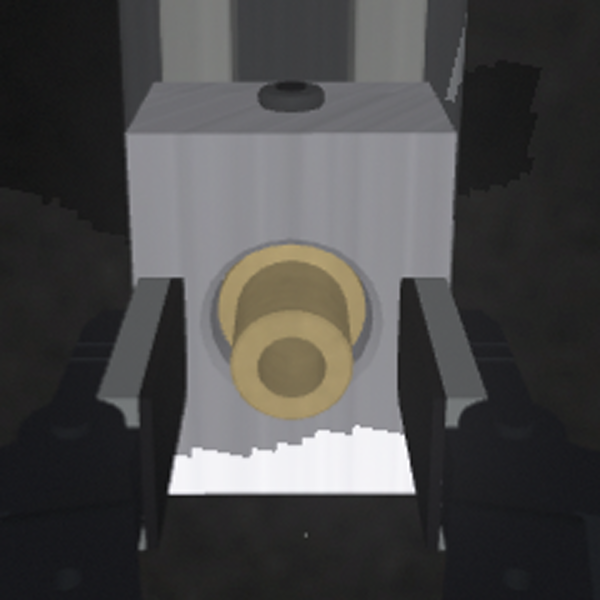

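Request:
drive_tool(
  rows=[-3,0,0,0,0,0,40,-3,0,0,0,0,0,30,-3,0,0,0,0,0,10,-3,0,0,0,0,0,10,-3,0,0,0,0,0,10],
)

```text
clock: 13.45
eef_pos: [537.3, 22.5, 29.6]
tcp_rot: [-0.536, 1.569, -0.334]
contact_force: [-1.4, -1.0, 5.9]
opening: 0.268
```

Request:
drive_tool(
  rows=[-10,0,0,0,0,0,10,-20,0,0,0,0,0,10,-30,0,0,0,0,0,10,-30,0,0,0,0,0,10],
)

```text
clock: 13.95
eef_pos: [538.0, 22.6, 60.7]
tcp_rot: [-0.335, 1.567, -0.132]
contact_force: [0.2, -0.3, 0.1]
opening: 0.263
```

Run:
```python
from h import *
s=r.sense(); print(s['eef_pos'],s['contact_force'],s['clock'],s['opening'])
a=grab_frame('side')[:,:,::-1]; crop('s10',a,240,160,120,120,5)
a=grab_frame('wrist')[:,:,::-1]; cv2.imwrite('pics/w10.png',a)
```

```text
[538.00180188  22.57258802  60.7200383 ] [ 0.24312997 -0.27262317  0.1150212 ] 13.95 0.2625822414148518
```

View pics/s10.png

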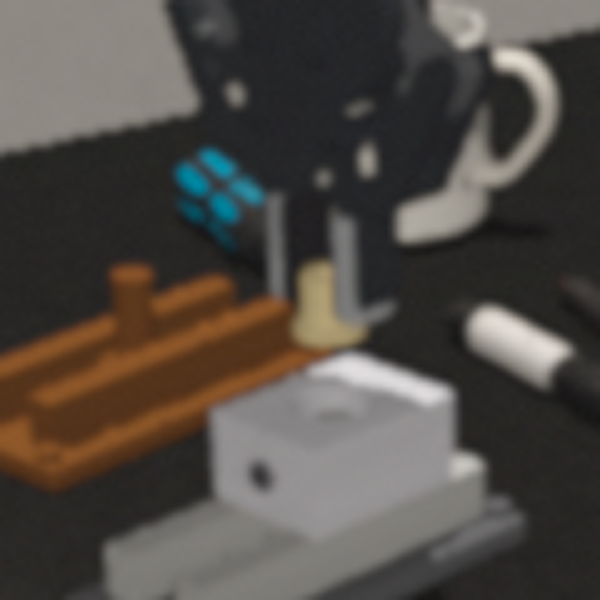

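View pics/w10.png

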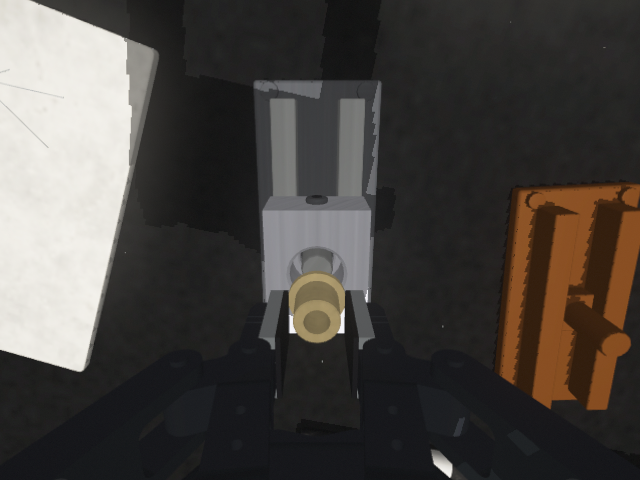

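Run:
```python
from h import *
goto([540,-180,60.7],101.7)
```

```text
shift [  -0.8 -199.   -38.1] turn [-0.1   0.09  0.05]
```

Request:
drive_tool(
  rows=[-1,-35,-7,0,0,0,10,-1,-75,-15,0,0,0,10,-1,-115,-22,0,0,0,10,-1,-155,-30,0,0.1,0,10,-1,-185,-36,0,0.1,0,10,-1,-199,-38,0,0.1,0,10,-1,-199,-38,0,0.1,0,10,-1,-199,-38,0,0.1,0,10],
)

```text
clock: 15.05
eef_pos: [539.9, -179.0, 60.6]
tcp_rot: [-2.838, 1.57, -2.635]
contact_force: [-0.8, -0.5, -1.0]
opening: 0.261
```

Run:
```python
from h import *
s=r.sense(); print(s['eef_pos'],s['contact_force'],s['clock'],s['opening'])
goto([540,-180,-14],101.7)
a=grab_frame('side')[:,:,::-1]; cv2.imwrite('pics/s11.png',a)
```

```text
[ 539.85600513 -178.98296742   60.64638053] [-0.77662838 -0.54502773 -0.96396925] 15.05 0.26133784324134895
shift [74.6 -1.  -0. ] turn [-0.07 -0.04  0.01]
```

View pics/s11.png

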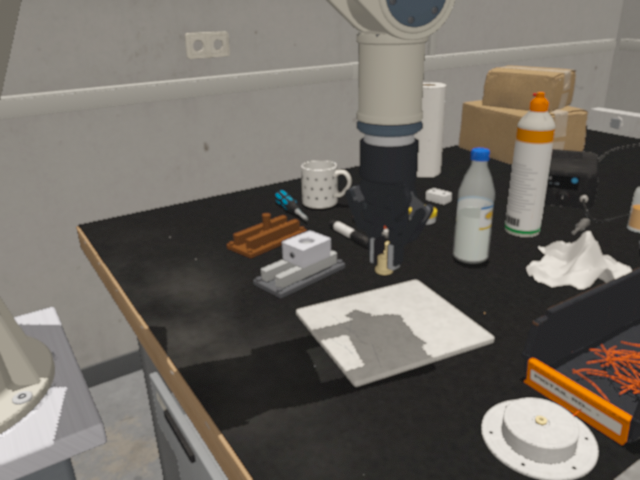

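Bush held upright over the board, block home on the stand. Lowering.

Request:
drive_tool(
  rows=[35,0,0,0,0,0,10,60,0,0,0,0,0,10,70,0,0,0,0,0,10,74,0,0,0,0,0,10,75,0,0,0,0,0,10,75,0,0,0,0,0,10],
)

```text
clock: 15.85
eef_pos: [540.5, -179.0, -13.5]
tcp_rot: [-1.059, 1.57, -0.855]
contact_force: [0.4, 0.3, 0.0]
opening: 0.257
```

Request:
drive_tool(
  rows=[1,0,0,0,0,0,10,2,0,0,0,0,0,10,2,0,0,0,0,0,10],
)

```text
clock: 16.23
eef_pos: [540.5, -179.1, -15.5]
tcp_rot: [-1.054, 1.57, -0.85]
contact_force: [0.2, -0.2, -0.6]
opening: 0.261
```

Request:
drive_tool(
  rows=[1,0,0,0,0,0,10,2,0,0,0,0,0,10,2,0,0,0,0,0,10],
)

```text
clock: 16.6
eef_pos: [540.3, -179.1, -17.6]
tcp_rot: [-1.226, 1.57, -1.022]
contact_force: [0.1, 0.2, 0.5]
opening: 0.266
```

Request:
drive_tool(
  rows=[0.5,0,0,0,0,0,10,1,0,0,0,0,0,10,1,0,0,0,0,0,10],
)

```text
clock: 16.98
eef_pos: [540.4, -179.1, -18.3]
tcp_rot: [-1.159, 1.57, -0.956]
contact_force: [-1.6, 1.3, 5.3]
opening: 0.261
```

Request:
drive_tool(
  rows=[-0.3,0,0,0,0,0,30,-0.3,0,0,0,0,0,45,-0.3,0,0,0,0,0,70,-0.3,0,0,0,0,0,90,-20,0,0,0,0,0,90,-60,0,0,0,0,0,90,-110,0,0,0,0,0,90,-150,0,0,0,0,0,90,-150,0,0,0,0,0,90],
)

```text
clock: 18.1
eef_pos: [542.5, -179.7, 135.0]
tcp_rot: [-0.606, 1.564, -0.402]
contact_force: [-0.6, -0.7, -0.9]
opening: 0.9
```

Run:
```python
from h import *
s=r.sense(); print(s['eef_pos'],s['contact_force'],s['clock'],s['opening'])
a=grab_frame('side')[:,:,::-1]; crop('s12',a,220,180,280,200,2.8)
a=grab_frame('scene')[:,:,::-1]; crop('a12',a,180,120,280,210,2.8)
a=grab_frame('wrist')[:,:,::-1]; cv2.imwrite('pics/w12.png',a)
```

```text
[ 542.54916752 -179.7071179   135.0274491 ] [-0.57373866 -0.74355033 -0.88022323] 18.1 0.8997999621201593
```

View pics/s12.png

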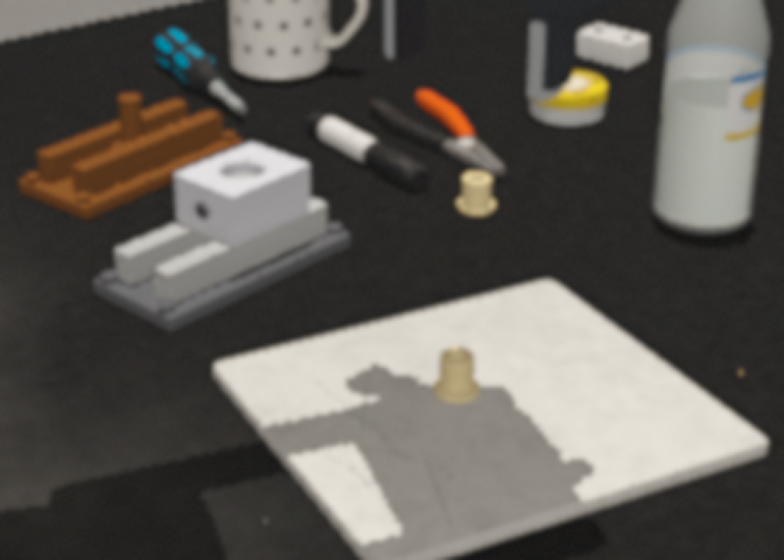

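View pics/a12.png

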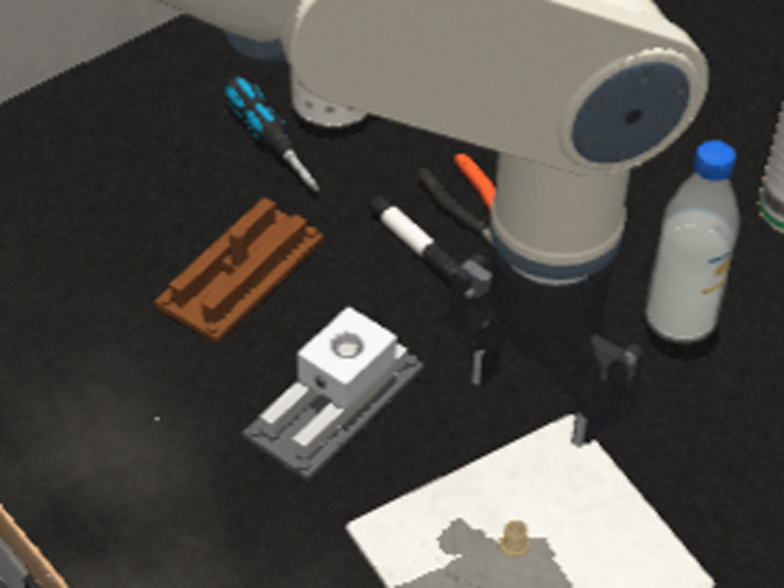

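View pics/w12.png

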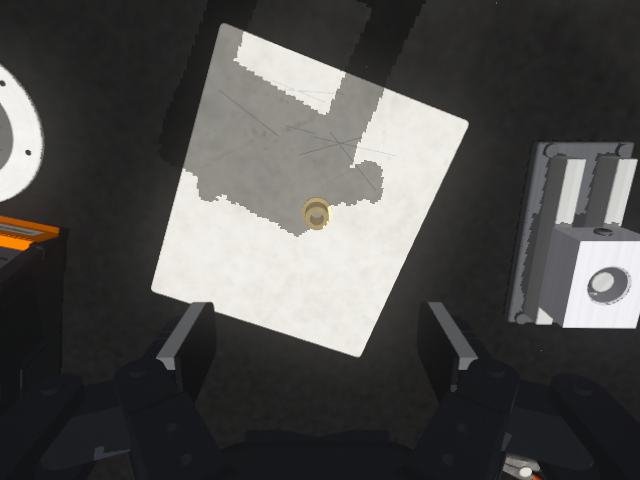

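The side and wrist views show the bush upright on the board at wrist (316,213), with the block level on the rails and the other items where they were. I'll hand it in.

Request:
drive_tool(
  rows=[0,0,0,0,0,0,90,0,0,0,0,0,0,90],
)

```text
clock: 18.5
eef_pos: [538.8, -178.5, 129.5]
tcp_rot: [2.811, 1.568, 3.014]
contact_force: [-0.3, -0.6, -0.4]
opening: 0.901
```

```bash
python3 -c "
from rig import sign_off
print(sign_off())"
```

```text
the job is handed in; nothing more can be done
None
```

The job is done and handed in at 18.5 s. The block is home on the grey stand, and the bush stands upright on the white board.

- **Pressing out:** I set the block over the rod, square to the rails to within what the wrist picture could show. The rod found the hole on the first try with almost no side load. Drag from the plungers was about 4–5 N, and I seated the block with about 10–12 N.
- **Placing the bush:** I lifted it off the rod and lowered it onto the board at about (540, -179), with about 5 N at touch-down.

**Last checks:** the side, scene and wrist pictures show the bush upright on the board. The block sits level on the rails with its pocket empty. The spare bush, screwdriver and marker look undisturbed; I judged that by eye and did not measure it.

**What disagreed:**
- **Finger length:** the finger ends were about 40 mm short of the reported TCP. My first grasp closed above the block without touching it, so I worked from the pictures after that.
- **Block position:** the wrist camera and the two fixed cameras put the block up to 3 mm apart. I measured the block and the rod with the wrist camera alone so that most of that error cancelled.
- **Finger touch:** while closing on the bush, the fingertips may have brushed the block's top with about 3 N, so I raised them 3 mm. The block stayed home.

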